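Open a tight lug-cap bottle one-handed with a weight ring

ROBOT

A 6-joint arm with a two-finger parallel gripper is mounted at the origin on a cart in front of the work surface, level with it; the furniture and walls round the work are solid. World frame = base frame: x ahead of the robot, y to its left, z up, the work surface at z = 0. Lengths are in m, angles in rad, forces in N, time in s.
With the tool pointing down it reaches from about 0.3 to 0.775 m from the base axis. Payload 14.6 kg.
Tool frame: the origin (TCP) lies midway between the tips of the shut fingers; the grasp point (between the pads) lies 19 mm behind it (ctrl.tcp_to_grasp is the z of the grasp point in the tool frame, in m); z points along the fingers, y is the line along which they close (so a half turn about z gives the same grasp; the last joint's range is limited). The gripper opens to 94 mm and grips with 3 to 60 N. Pads are 16 mm wide; open, the fingers measure 119 mm over their backs; the gripper's body (75 mm by 177 mm) begins 78 mm behind the grasp point.
Start: joints at [-1.22, 0.3, 1.521, -0, 1.321, -0.067], TCP at [0.223, -0.503, 0.205] pointing down, gripper open.
Joint ranges: [-3.03, 3.03], [-0.79, 2.21], [0.23, 2.52], [-1.04, 4.18], [0, 3.07], [-2.55, 2.55]. Speed limits (rad/s): [2.22, 2.22, 2.57, 3.14, 3.14, 3.14].

INTERFACE

Orientations are given as [roll, pitch, yaw] about the fixed x, y, z axes, in that order (R = Rz(yaw) Ry(pitch) Rx(roll)).
In Python, from station import monitor, camera, ctrl gives the robot as it stands.
- The arm moves only by the tool apply_moves, never from a script. Its argument "plan" is one flat list of numbers, 4 for each row, row after row: the shift along the tool's x, y, z in mm, then the turn about the tool's z in rad. In form: [dx, dy, dz, spin, dx, dy, dz, spin, ...]. A call has 1 to 20 rows; each row shifts and turns the commanded pose from where the row before left it, along the tool's axes as they then stand; what a row does not reach is not made up. A row lasts 1/10 s, in which the tool goes at most 50 mm and 8.59 degrees, less where a joint would pass 70% of its speed; a pose out of reach is approached as far as the arm can. A call is refused whole if a number of a shift passes 50 or a number of a turn 0.15, either way. A call with a gripper value outside its range is refused whole. "hand" is the gripper command: -1 is shut, 1 is fully open, values between are in proportion, set as the call begins (left out, the last holds). The fingers move at their own pace and stop on an object; "squeeze" is the grip in N (left out, the last holds). Time passes only in rows, so rows that do not move let the fingers close. It gives the time, the measured TCP pose, the force, the opening and the grip force at its end, in the units of the state.
- monitor.get_obs(): the state, without advancing time (a new reading comes with each control period).
- camera(name): name is "side" or "top"; returns a dict with "image" (420x560x3 uint8, red, green, blue), "range_z" (420x560 float32, m along the optical axis (not along the pixel's ray), 0 where there is no reading), "mtx" (3x3 intrinsics, pixels), "distortion" ([k1, k2, p1, p2, k3] as OpenCV has them; the pictures are not rectified), "rvec" (rotation vector, rad) and "tvec" (3), from world to camera coordinates, as OpenCV has them. Camera axes: x right, y down, z forward; pixel columns grow to the right and rows downward; lengths in m; the calibration is good to about 2 mm. A picture is of the moment at which its call begins.
- ctrl.hand_in(): hands the job in; it is judged then, once.
The state is a dict: "time_s": time; "qpos": joint angles; "joint_vel": joint speeds; "tau": joint torques, N m; "ee_pos": TCP position; "eef_rot": TCP orientation; "force": force on the tool from outside, world axes, zero at the start; "moment": the same for the moment, N m; "grip_width": finger opening in m; "grip_force": force on a finger pad.
Only numpy, scipy, OpenCV 4.12 (cv2) and the standard library are available. Lean on these libraries where they do the work, as an engineer would, in place of code of your own. Each camera call takes 0.05 s, during which the arm holds its last target. There are 200 camera calls.

TASK

Open the long-necked amber bottle one-handed. First slide the thick grey weight ring down over its cap until it lies flat on the bottle's shoulder and let go of it, so that the bottle is held down; then twist the tight cap anticlockwise, about a quarter turn, only until its lugs come free, lift it straight off and finish still holding it level a centimetre or two above the open mouth. Keep the bottle standing where it is with the ring on it, without tipping, spinning or lifting it, and leave everything else alone.

Things in the scene. Friction and masses are not known exactly. Their poses are not given: they have to be found in the camera images.
- bottle: Loose amber glass bottle, 150 g, on the desk. Origin: centre of underside, z up its axis. Body 68 mm diameter, white label; flat shoulder 38 mm up; neck 33 mm diameter from 38 to 69 mm; above it, inside the cap, a 23 mm threaded part to the mouth at 87.5 mm. Alone it tends to turn with the tight cap; with the ring on, the desk's friction holds about 1.5 times the cap's tightness if it is not pulled up.
- bottle_mouth (a point): Centre of the bottle's mouth, on its axis 87.5 mm above its underside; axes as the bottle's.
- bottle_side (a point): A point on the side of the bottle's body, 34 mm from its axis and 25 mm up: shows how far the bottle has been turned or shifted.
- cap: Loose black ribbed twist-off cap, 30 g, 36 mm diameter, 24 mm high, closed on top. Origin: centre of its lower edge, z up. Closed, its lower edge is 70 mm and its top 94 mm above the desk (top 56 mm above the bottle's shoulder, lower edge 4 mm above the top of a seated ring). Grip it level with the fingertips just above the ring. Raised 17.5 mm from closed it is clear of the mouth.
- cap_lugs (a point): On the cap's axis, 2.5 mm above its lower edge: height of its three inner lugs, which hook under short ridges on the bottle; a springy disc in the cap keeps them tight (0.08 to 0.11 N m to start). Turned anticlockwise from above the cap rises about 2 mm; lugs come free after 0.8 to 1.0 rad, and up to 1.6 rad from the start it lifts straight off; farther on they strike the next ridges.
- cap_mark (a point): A point on the outside of the cap, 17.8 mm from its axis along its x axis and 12 mm above its lower edge: shows how far it is turned. Closed, the cap's x axis stands 0 to 0.1 rad anticlockwise of the bottle's.
- weight_ring: Loose grey plastic-coated lead ring, 690 g, flat on the desk; may lie where the tape or ink pad lies at other times. Origin: centre of underside, z along its axis. 66 mm outside, 39.6 mm bore (2 mm clear all round the cap, 3.3 mm round the neck), 28 mm high. Grip across the outside, fingertips about 14 mm above its underside, so that the cap clears the palm. Seated, its underside is 38 mm, its top 66 mm above the desk.
- tape_masking: Bystander: roll of masking tape lying flat, 98 mm diameter, 25 mm high, centre of underside.
- ink_pad: Bystander: flat closed dark blue ink pad, 81 x 114 mm, 16 mm high, centre of underside.
- powder_black: Bystander: squat white powder jar with black lid, 54 mm diameter, 50 mm high, centre of underside.
- powder_silver: Bystander: squat white powder jar with grey lid, 48 mm diameter, 42 mm high, centre of underside.
- sample_vial_0: Bystander: standing sample vial with red cap, 23 mm diameter, 62 mm high, centre of underside.
- sample_vial_1: Bystander: standing sample vial with blue cap, 23 mm diameter, 62 mm high, centre of underside.
- powder_brush_b: Bystander: powder brush lying near the front edge, 165 mm long, 27 mm high.
- flat_torch: Bystander: flat black torch with orange head, 133 mm long, 30 mm high.
Not all that is in view belongs to the job. Leave any blue look-alike of the weight_ring alone. Of the things that look like the cap, the smallest one is meant.

How it is judged:
On the way, in this order (a step that is already met when the one before it is completed fails the run):
1. the weight ring lies flat on the bottle's shoulder, let go, with the cap still screwed on (horizontal distance between weight_ring and bottle below 0.006 m and z of weight_ring in the frame of bottle between 0.035 and 0.0415 m and angle between weight_ring's own z axis and vertical below 0.1 rad and angle between bottle's own z axis and vertical below 0.06 rad and height (world z) of bottle between -0.003 and 0.003 m and contact force between the fingers and weight_ring below 0.3 N and z of cap in the frame of bottle_mouth below -0.0145 m and angle between the x axis of cap and the x axis of bottle, either way round below 0.45 rad), for 0.2 s.
2. the cap is turned until its lugs are free of the ridges, still sitting on the neck, with the ring in place (horizontal distance between weight_ring and bottle below 0.006 m and z of weight_ring in the frame of bottle between 0.035 and 0.0415 m and angle between weight_ring's own z axis and vertical below 0.1 rad and angle between bottle's own z axis and vertical below 0.06 rad and height (world z) of bottle between -0.003 and 0.003 m and contact force between the fingers and weight_ring below 0.3 N and angle between the x axis of cap and the x axis of bottle, either way round above 0.75 rad and z of cap in the frame of bottle_mouth below -0.009 m).
At the end, for the whole second after the job is handed in: Fingers hold the cap still, within 11 degrees of level, lower edge 3 to 35 mm above the mouth, within 15 mm of the axis, touching neither bottle nor ring; the bottle stands upright on the desk, the ring flat on its shoulder within 6 mm of its axis, not touched by the fingers (horizontal distance between weight_ring and bottle below 0.006 m and z of weight_ring in the frame of bottle between 0.035 and 0.0415 m and angle between weight_ring's own z axis and vertical below 0.1 rad and angle between bottle's own z axis and vertical below 0.06 rad and height (world z) of bottle between -0.003 and 0.003 m and contact force between the fingers and weight_ring below 0.3 N and z of cap in the frame of bottle_mouth between 0.003 and 0.035 m and horizontal distance between cap and bottle_mouth below 0.015 m and angle between cap's own z axis and vertical below 0.2 rad and contact force between the fingers and cap above 2 N and contact force between cap and bottle below 0.05 N and contact force between cap and weight_ring below 0.05 N and linear speed of cap below 0.03 m/s and linear speed of bottle below 0.02 m/s); the arm keeps its last pose, push and grip.
It fails at once if the cap, still on the neck, is turned on past about 115 degrees (x of cap_mark in the frame of bottle below -0.008 m and z of cap in the frame of bottle_mouth below -0.002 m).
It fails at once if the bottle tips by more than 17 degrees (angle between bottle's own z axis and vertical above 0.3 rad).
It fails at once if the bottle is spun or slid so that a point on its side moves more than 30 mm (distance of bottle_side from where it was at the start of the episode above 0.03 m).
It fails at once if the bottle is lifted more than 10 mm off the desk (height (world z) of bottle above 0.01 m).
It fails at once if a bystander is moved more than 25 mm (distance of any of tape_masking, ink_pad, powder_black, powder_silver, sample_vial_0, sample_vial_1, powder_brush_b, flat_torch from where it was at the start of the episode above 0.025 m).
It also fails if it takes over 61 s, if anything falls off the work surface, if the arm or the gripper's body presses on something with over 40 N, if the wrist force passes 120 N, or if a joint passes its speed limit or range.

## Working session

There is one attempt and no reset: what is moved stays moved. The work goes in short steps, Python scripts to look and compute and a tool call to move; the robot and the scene stay as the last step left them, time stands still between calls to the robot, and variables do not carry over. Pictures are saved under pics/ and viewed, at most 10 in all, crops included, and the job is handed in when it is done.

Besides the shell and the picture viewer there is one more tool, called as name(argument=value, ...) on one line, values as JSON. apply_moves: Moves the arm, as the interface text tells. Its arguments: {"type":"object","properties":{"plan":{"type":"array","items":{"type":"number"}},"hand":{"type":"number"},"squeeze":{"type":"number"}},"required":["plan"]}

```bash
ls; mkdir -p pics
cat > h.py <<'E'
import numpy as np, cv2
from station import monitor, camera, ctrl
def shot(n,f=None):
    c=camera(n)
    if f: cv2.imwrite('pics/'+f,cv2.cvtColor(c['image'],cv2.COLOR_RGB2BGR))
    return c
def cam(c):
    R=cv2.Rodrigues(np.array(c['rvec'],float))[0]; t=np.array(c['tvec'],float).ravel()
    return R,t
def world(c):
    "world xyz for each pixel from range"
    R,t=cam(c); h,w=c['range_z'].shape
    u,v=np.meshgrid(np.arange(w),np.arange(h))
    p=cv2.undistortPoints(np.stack([u,v],-1).reshape(-1,1,2).astype(np.float64),c['mtx'],np.array(c['distortion'],float)).reshape(h,w,2)
    P=np.dstack([p,np.ones((h,w))])*c['range_z'][...,None]
    return (P-t)@R
def plane(c,uv,z):
    R,t=cam(c)
    p=cv2.undistortPoints(np.array(uv,float).reshape(-1,1,2),c['mtx'],np.array(c['distortion'],float)).reshape(-1,2)
    d=np.c_[p,np.ones(len(p))]@R; o=-R.T@t
    return o+d*((z-o[2])/d[:,2])[:,None]
def proj(c,P):
    return cv2.projectPoints(np.array(P,float).reshape(-1,1,3),np.array(c['rvec'],float),np.array(c['tvec'],float),c['mtx'],np.array(c['distortion'],float))[0].reshape(-1,2)
E
python3 - <<'E'
from h import *
for n in('top','side'):
    c=shot(n,n+'0.png'); R,t=cam(c); print(n,-R.T@t,R[2])
print(monitor.get_obs(),ctrl.tcp_to_grasp)
E
```

```text
pics
top [ 0.42719887 -0.03257372  1.23201355] [ 0.07553189 -0.00139875 -0.99714241]
side [-0.00706874  0.78274404  0.88360387] [ 0.41895352 -0.65800029 -0.62571045]
{'time_s': 0.1, 'qpos': array([-1.21963172e+00,  3.00446297e-01,  1.52150565e+00,  1.73070653e-06,
        1.32067409e+00, -6.66190441e-02]), 'joint_vel': array([-1.00146771e-03, -8.04547471e-04, -1.61550916e-03, -2.11637397e-04,
       -7.76421299e-05, -3.49163237e-04]), 'tau': array([ 1.40639506e-03, -5.32645333e+01, -3.53281403e+01,  7.09078484e-02,
        2.34941411e-02, -9.20383377e-05]), 'ee_pos': array([ 0.22306558, -0.50248918,  0.20493183]), 'eef_rot': array([-3.14056168e+00, -7.04647118e-05,  4.17783189e-01]), 'force': array([-0.58508144, -0.47536006, -0.31579292]), 'moment': array([ 0.03285564, -0.00072615, -0.01564461]), 'grip_force': 0.0, 'grip_width': 0.09404810869538846} -0.0188
```

View pics/top0.png

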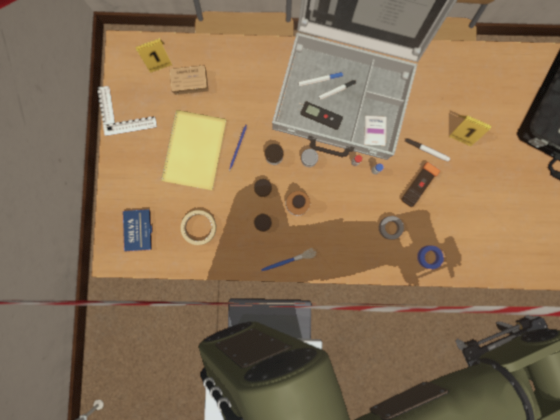

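View pics/side0.png

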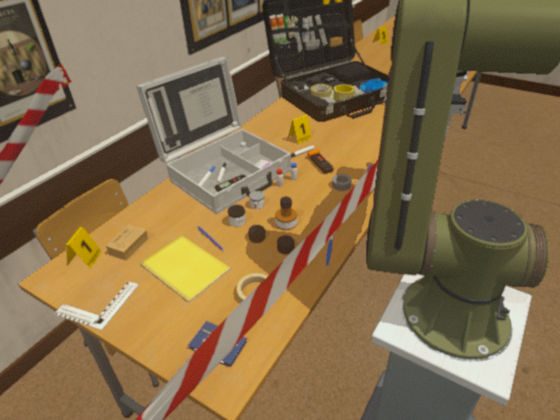

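The top view shows the bottle with its cap at about (298,202), the grey ring at (391,227), the blue look-alike at (430,258), and loose black caps at (263,187) and (263,222). The barrier tape runs along row 303. In the side view the bottle is at (286,212) and the ring at (342,182).

Run:
```python
from h import *
for n,pts in(('top',dict(tape=(120,303),tape2=(450,308),case=(340,150),lid=(380,45),torch=(420,185),vialb=(378,168),bl=(430,247),jar=(310,157))),('side',dict(tape=(372,180),tape1=(250,300),tape2=(300,270)))):
    c=shot(n); W=world(c)
    for k,(u,v) in pts.items(): print(n,k,W[v,u].round(3))
    for nm,z0,z1,box in (('ring',.018,.034,(365,205,410,245)),('capTop',.085,.102,(280,185,318,215)),('bottle',.03,.045,(280,180,325,220)),('ring',.02,.034,(325,165,358,195)),('cap',.085,.102,(270,190,300,225))):
        if (n=='top')!=(box[2]-box[0]>=38): continue
        x0,y0,x1,y1=box; w=W[y0:y1,x0:x1]; m=(w[...,2]>z0)&(w[...,2]<z1)
        q=w[m]; 
        if len(q)<5: print(nm,'few');continue
        (cx,cy),r=cv2.minEnclosingCircle(q[:,:2].astype(np.float32))
        print(n,nm,len(q),np.median(q,0).round(4),'circ',round(cx,4),round(cy,4),round(r,4))
```

```text
top tape [0.283 0.307 0.284]
top tape2 [ 0.286 -0.421  0.247]
top case [ 0.693 -0.202 -0.003]
top lid [ 0.972 -0.296  0.077]
top torch [ 0.594 -0.425  0.024]
top vialb [ 0.633 -0.299  0.058]
top bl [ 0.42  -0.452  0.029]
top jar [ 0.662 -0.112  0.039]
top ring 301 [ 0.4721 -0.3452  0.0271] circ 0.4905 -0.3621 0.0575
top capTop 142 [ 0.5325 -0.0818  0.0929] circ 0.5331 -0.0811 0.018
top bottle 312 [ 0.528  -0.0774  0.0372] circ 0.5328 -0.0814 0.0344
side tape [ 0.279 -0.09   0.249]
side tape1 [0.285 0.429 0.326]
side tape2 [0.276 0.28  0.264]
side ring 206 [ 0.4754 -0.3504  0.0283] circ 0.5011 -0.3619 0.0671
side cap 99 [ 0.5296 -0.0779  0.0953] circ 0.5314 -0.0801 0.0188
```

Run:
```python
from h import *
for n in('top','side'):
    c=shot(n); W=world(c)
    m=(abs(W[...,0]-.28)<.03)&(W[...,2]>.15)&(W[...,2]<.5)&(c['range_z']>0)
    for y in np.arange(-.7,.4,.1):
        k=m&(abs(W[...,1]-y)<.03)
        if k.sum()>3: print(n,round(y,1),k.sum(),W[k].min(0).round(3),W[k].max(0).round(3))
    m=(W[...,2]>.02)&(W[...,2]<.034)&(np.hypot(W[...,0]-.472,W[...,1]+.348)<.045)
    q=W[m].astype(np.float32); (a,b),r=cv2.minEnclosingCircle(np.ascontiguousarray(q[:,:2])); print('ring',a,b,r,q.min(0),q.max(0))
c=shot('top')
im=cv2.resize(c['image'][140:280,240:460],None,fx=3.6,fy=3.6,interpolation=cv2.INTER_CUBIC)
cv2.imwrite('pics/z1.png',im[...,::-1])
```

```text
top -0.7 50 [ 0.266 -0.699  0.185] [ 0.292 -0.67   0.234]
top -0.6 239 [ 0.266 -0.63   0.186] [ 0.294 -0.57   0.348]
top -0.5 567 [ 0.25  -0.529  0.191] [ 0.295 -0.47   0.499]
top -0.4 258 [ 0.25  -0.43   0.198] [ 0.293 -0.371  0.5  ]
top -0.3 161 [ 0.269 -0.33   0.205] [ 0.294 -0.27   0.266]
top -0.2 140 [ 0.27  -0.23   0.211] [ 0.294 -0.17   0.277]
top -0.1 66 [ 0.274 -0.13   0.226] [ 0.293 -0.07   0.288]
top -0.0 160 [ 0.25  -0.03   0.232] [0.292 0.03  0.498]
top 0.1 74 [0.278 0.07  0.239] [0.289 0.13  0.302]
top 0.2 119 [0.279 0.17  0.249] [0.29  0.23  0.314]
top 0.3 143 [0.277 0.271 0.259] [0.292 0.33  0.326]
ring 0.47221168875694275 -0.34517034888267517 0.033034127205610275 [ 0.43942133 -0.37728694  0.02019062] [ 0.5037341  -0.31282723  0.03283357]
side -0.1 174 [ 0.273 -0.128  0.226] [ 0.293 -0.07   0.289]
side -0.0 269 [ 0.25  -0.03   0.231] [0.292 0.03  0.495]
side 0.1 290 [0.276 0.07  0.24 ] [0.285 0.13  0.307]
side 0.2 373 [0.275 0.17  0.249] [0.285 0.23  0.316]
side 0.3 514 [0.274 0.27  0.26 ] [0.288 0.33  0.327]
ring 0.46769338846206665 -0.34566617012023926 0.035097453743219376 [ 0.4376598  -0.38026917  0.02005176] [ 0.5024993 -0.3110632  0.0337886]
```

View pics/z1.png

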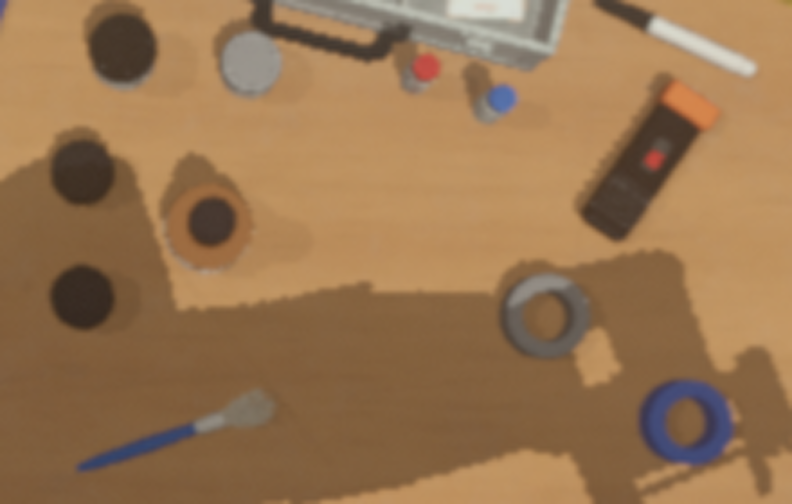

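The grey ring is at about (0.472, -0.345) and the bottle at (0.532, -0.081). The barrier tape hangs at x≈0.28, up to z≈0.29, so I'll rise first and cross over it.

apply_moves(plan=[0,0,-20,0,0,0,-40,0,0,0,-40,0,0,0,-40,0,0,0,-20,0,15,-2,0,0,30,-4,0,0,30,-5,0,0,30,-5,0,0,30,-5,0,0,30,-5,0,0,30,-5,0,0,30,-5,0,0,30,-4,0,0,20,-2,0,0,16,0,0,0,0,0,0,0,0,0,0,0], hand=1, squeeze=40)

```text
time_s: 2.15
ee_pos: [0.4719, -0.3463, 0.3648]
eef_rot: [-3.141, 0.001, 0.418]
force: [-1.0, -0.3, -0.2]
grip_width: 0.0936
grip_force: 0.0
```

apply_moves(plan=[0,0,20,0,0,0,40,0,0,0,40,0,0,0,40,0,0,0,40,0,0,0,40,0,0,0,30,0,0,0,15,0,0,0,0,0,0,0,0,0])

```text
time_s: 3.15
ee_pos: [0.4723, -0.3469, 0.1019]
eef_rot: [3.14, -0.001, 0.417]
force: [0.4, 1.3, 0.5]
grip_width: 0.094
grip_force: 0.0
```

Run:
```python
from h import *
o=monitor.get_obs(); print(o['ee_pos'],o['eef_rot'])
ims=[]
for n in('top','side'):
    c=shot(n); 
    W=world(c); p=proj(c,[.472,-.3455,.03])[0].astype(int); 
    x0=max(0,min(p[0]-55,449));y0=max(0,p[1]-70); ims.append(cv2.resize(c['image'][y0:y0+140,x0:x0+110],None,fx=3.6,fy=3.6,interpolation=cv2.INTER_CUBIC)); print(x0,y0)
    m=(W[...,2]>.02)&(W[...,2]<.034)&(np.hypot(W[...,0]-.472,W[...,1]+.3455)<.04)
    q=W[m].astype(np.float32)
    if len(q)>5:
        (a,b),r=cv2.minEnclosingCircle(np.ascontiguousarray(q[:,:2])); print(n,len(q),a,b,r)
    # silhouettes
    m2=(W[...,2]>.09)&(W[...,2]<.13)&(np.hypot(W[...,0]-.472,W[...,1]+.3455)<.08)
    if m2.sum()>3: print('fingers',m2.sum(),W[m2].min(0),W[m2].max(0),W[m2].mean(0))
cv2.imwrite('pics/z2.png',np.hstack(ims)[...,::-1])
```

```text
[ 0.47228764 -0.34693549  0.10187399] [ 3.14005423e+00 -7.05174921e-04  4.17281790e-01]
336 157
top 53 0.49511903524398804 -0.3377664089202881 0.02158408984541893
285 108
side 179 0.47233515977859497 -0.34799930453300476 0.03587144985795021
fingers 31 [ 0.44084189 -0.30347652  0.10490092] [ 0.45840917 -0.2891427   0.12852694] [ 0.44927851 -0.29630205  0.11758904]
```

View pics/z2.png

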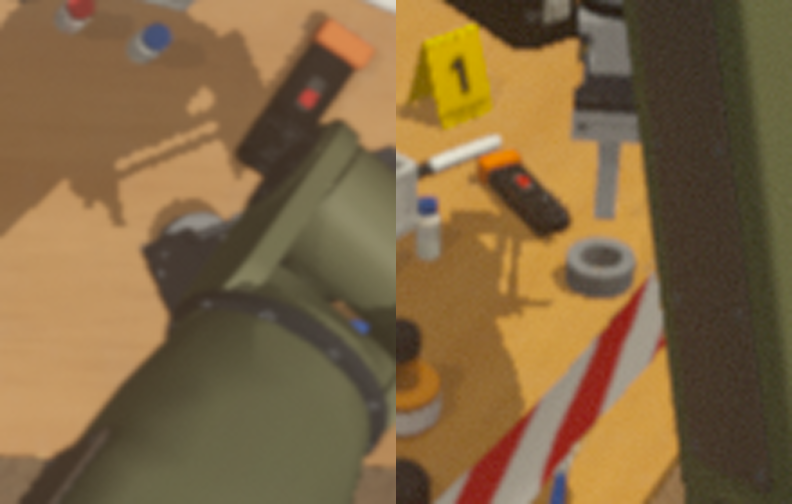

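The top view is blocked by the arm. The side view shows the ring at about (340,182) in the full image, below the finger. The positions agree to within 1–2 mm, so I'll grip it.

apply_moves(plan=[0,0,20,0,0,0,30,0,0,0,25,0,0,0,15,0,0,0,0,0])

```text
time_s: 3.75
ee_pos: [0.4717, -0.3459, 0.0096]
eef_rot: [-3.14, 0.001, 0.418]
force: [0.7, 0.5, 0.8]
grip_width: 0.0936
grip_force: 0.0
```

apply_moves(plan=[0,0,0,0,0,0,0,0,0,0,0,0,0,0,0,0,0,0,0,0,0,0,0,0,0,0,0,0,0,0,0,0,0,0,0,0,0,0,0,0], hand=-1)

```text
time_s: 4.75
ee_pos: [0.4724, -0.3465, 0.0112]
eef_rot: [3.14, -0.001, 0.418]
force: [-0.2, 0.9, 5.9]
grip_width: 0.0654
grip_force: 40.0
```

apply_moves(plan=[0,0,-14,0,0,0,-30,0,0,0,-40,0,0,0,-30,0,0,0,-20,0,0,0,0,0])

```text
time_s: 5.35
ee_pos: [0.4727, -0.3467, 0.1474]
eef_rot: [3.138, -0.002, 0.418]
force: [-0.1, -0.0, -7.3]
grip_width: 0.0654
grip_force: 40.0
```

apply_moves(plan=[6,-8,0,0,12,-16,0,0,16,-22,0,0,18,-24,0,0,18,-24,0,0,18,-24,0,0,18,-24,0,0,18,-24,0,0,16,-22,0,0,12,-16,0,0,8,-10,0,0,2,-4,0,0,0,0,0,0,0,0,0,0,0,0,0,0])

```text
time_s: 6.85
ee_pos: [0.5315, -0.082, 0.1444]
eef_rot: [3.142, 0.0, 0.417]
force: [-0.3, -0.3, -7.1]
grip_width: 0.0652
grip_force: 40.0
```

```bash
cat > look.py <<'E'
from h import *
import sys
o=monitor.get_obs(); print(o['ee_pos'],o['eef_rot'],o['force'],o['grip_width'])
tx,ty,tz=o['ee_pos']
ims=[]
for n in('top','side'):
    c=shot(n); W=world(c); p=proj(c,[.532,-.081,.1])[0].astype(int)
    x0=p[0]-55;y0=p[1]-70; ims.append(cv2.resize(c['image'][y0:y0+140,x0:x0+110],None,fx=3.6,fy=3.6,interpolation=cv2.INTER_CUBIC)); print(n,x0,y0)
    for nm,lo,hi,r in(('ring',tz+.004,tz+.022,.045),('cap',.085,.1,.03),('body',.03,.045,.045)):
        m=(W[...,2]>lo)&(W[...,2]<hi)&(np.hypot(W[...,0]-.532,W[...,1]+.081)<r)
        q=W[m].astype(np.float32)
        if len(q)>5:
            (a,b),r=cv2.minEnclosingCircle(np.ascontiguousarray(q[:,:2])); print(n,nm,len(q),round(a,4),round(b,4),round(r,4))
if len(sys.argv)>1: cv2.imwrite('pics/'+sys.argv[1],np.hstack(ims)[...,::-1])
E
python3 look.py z3.png
```

```text
[ 0.53152863 -0.08198315  0.14436146] [3.14157878e+00 1.62752073e-04 4.16854209e-01] [-0.26633726 -0.34369172 -7.13216313] 0.0652442433301631
top 243 130
top ring 32 0.5041 -0.0901 0.0157
top body 11 0.507 -0.0925 0.0129
side 230 128
side ring 212 0.5263 -0.0794 0.0404
side cap 96 0.5307 -0.0801 0.0193
side body 207 0.5325 -0.0825 0.0358
```

View pics/z3.png

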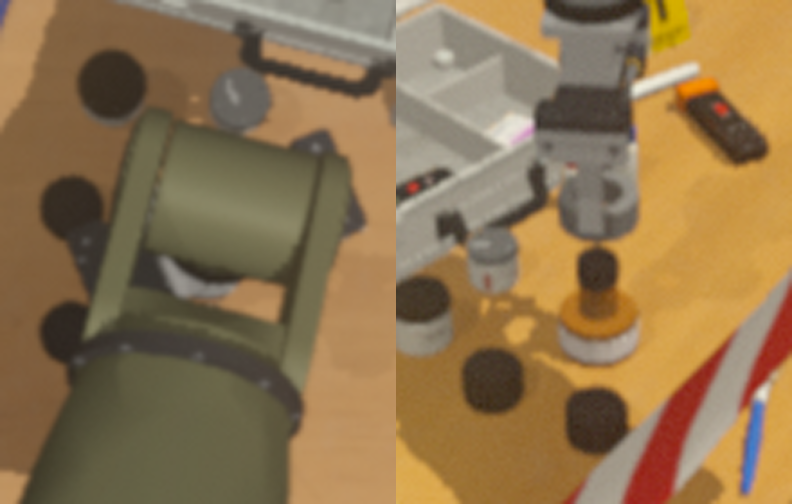

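Side view: the ring at scaled (598,205) is directly above the cap at (598,265). I'll fit fixed-radius circles to the depth points of each to get their relative offset.

```bash
cat > rel.py <<'E'
from h import *
from scipy.optimize import least_squares
o=monitor.get_obs(); tx,ty,tz=o['ee_pos']; a=o['eef_rot'][2]; print(o['ee_pos'],tz)
acc={}
for k in range(4):
    c=shot('side'); W=world(c)
    for nm,lo,hi,r in(('ring',tz-.007,tz+.012,.033),('cap',.074,.09,.018),('body',.008,.032,.034)):
        m=(W[...,2]>lo)&(W[...,2]<hi)&(np.hypot(W[...,0]-.532,W[...,1]+.081)<.045)
        q=W[m]
        d=q[:,:2]-[tx,ty]; 
        if nm=='ring':
            s=d@[np.cos(a),np.sin(a)]; q=q[(abs(s)>.011)&(np.hypot(*d.T)>.026)]
        if len(q)<8: continue
        f=least_squares(lambda p:np.hypot(q[:,0]-p[0],q[:,1]-p[1])-r,[.532,-.081],loss='soft_l1',f_scale=.001)
        acc.setdefault(nm,[]).append([*f.x,np.std(f.fun),len(q)])
for n,v in acc.items(): print(n,np.mean(v,0).round(4),np.std(v,0)[:2].round(4))
if 'ring' in acc:
  for n in('cap','body'):
    if n in acc:
        D=np.mean(acc[n],0)[:2]-np.mean(acc['ring'],0)[:2]
        print(n,'move tool x,y mm',1e3*(D@[np.cos(a),np.sin(a)]),1e3*(D@[np.sin(a),-np.cos(a)]))
E
python3 rel.py
```

```text
[ 0.53158564 -0.08184293  0.14443273] 0.1444327265797278
ring [ 5.307e-01 -8.380e-02  1.400e-03  8.225e+01] [0.0001 0.    ]
cap [ 5.326e-01 -8.390e-02  1.600e-03  4.900e+01] [0.0002 0.0001]
body [ 5.3240e-01 -8.3500e-02  1.5000e-03  1.3475e+02] [0.0002 0.0003]
cap move tool x,y mm 1.6526366837984134 0.8530389032249563
body move tool x,y mm 1.6021157296129744 0.4325991675889868
```

apply_moves(plan=[1.6,0.6,0,0,0,0,10,0,0,0,15,0,0,0,5,0,0,0,0,0,0,0,0,0])

```text
time_s: 7.75
ee_pos: [0.5336, -0.0812, 0.1147]
eef_rot: [3.141, -0.0, 0.418]
force: [-0.6, -0.2, -6.5]
grip_width: 0.0649
grip_force: 40.0
```

```bash
python3 rel.py
```

```text
[ 0.53358468 -0.08117787  0.11470872] 0.1147087171955465
ring [ 5.329e-01 -8.330e-02  1.500e-03  7.100e+01] [0.0001 0.0004]
cap [ 5.325e-01 -8.400e-02  1.600e-03  4.825e+01] [0.0003 0.0003]
body [ 5.3250e-01 -8.3600e-02  1.5000e-03  1.2925e+02] [0.0001 0.0001]
cap move tool x,y mm -0.7220289099521557 0.4285357004861138
body move tool x,y mm -0.49261015472908654 0.049312041644384234
```

apply_moves(plan=[-0.4,0.2,3,0,0,0,4,0,0,0,4,0,0,0,4,0,0,0,4,0,0,0,0,0,0,0,0,0])

```text
time_s: 8.65
ee_pos: [0.5331, -0.0815, 0.0954]
eef_rot: [-3.141, 0.0, 0.418]
force: [0.3, 0.4, -7.2]
grip_width: 0.0655
grip_force: 40.0
```

The ring is over the cap with no contact force, so I'll keep going down.

apply_moves(plan=[0,0,5,0,0,0,6,0,0,0,6,0,0,0,6,0,0,0,6,0,0,0,6,0,0,0,5,0,0,0,3,0,0,0,0,0])

```text
time_s: 9.55
ee_pos: [0.5329, -0.0814, 0.052]
eef_rot: [-3.141, 0.001, 0.418]
force: [-0.2, 0.3, -7.2]
grip_width: 0.0651
grip_force: 40.0
```

```bash
python3 rel.py
```

```text
[ 0.53292999 -0.08144682  0.05199994] 0.05199994420534388
ring [ 5.324e-01 -8.390e-02  1.400e-03  6.700e+01] [0.0002 0.0002]
cap [ 5.23e-01 -5.93e-02  4.20e-03  4.95e+01] [0.0008 0.0005]
body [ 5.326e-01 -8.350e-02  1.600e-03  1.340e+02] [0.0002 0.0002]
cap move tool x,y mm 1.4423107887760604 -26.293254806275005
body move tool x,y mm 0.37121367850151393 -0.20955674082545073
```

apply_moves(plan=[0,0,1,0,0,0,1,0,0,0,0.5,0,0,0,0,0])

```text
time_s: 10.15
ee_pos: [0.5331, -0.0815, 0.0499]
eef_rot: [-3.142, 0.0, 0.418]
force: [0.7, 0.7, -6.4]
grip_width: 0.0654
grip_force: 40.0
```

apply_moves(plan=[0,0,0.5,0,0,0,0,0,0,0,0,0])

```text
time_s: 10.45
ee_pos: [0.5331, -0.0815, 0.0495]
eef_rot: [3.142, -0.0, 0.418]
force: [0.1, 0.4, -6.3]
grip_width: 0.0652
grip_force: 40.0
```

apply_moves(plan=[0,0,0,0,0,0,0,0,0,0,0,0,0,0,0,0,0,0,0,0,0,0,0,0,0,0,0,0], hand=1)

```text
time_s: 11.15
ee_pos: [0.5331, -0.0815, 0.0495]
eef_rot: [3.142, -0.0, 0.418]
force: [1.0, 1.1, -0.2]
grip_width: 0.0934
grip_force: 0.0
```

```bash
python3 rel.py; python3 look.py z4.png
```

```text
[ 0.53312642 -0.08148947  0.04945665] 0.049456653426421665
ring [ 5.322e-01 -8.360e-02  1.400e-03  6.375e+01] [0.0002 0.0002]
cap [ 5.33e-01 -8.43e-02  1.70e-03  2.00e+01] [0.0004 0.0006]
body [ 5.325e-01 -8.360e-02  1.600e-03  1.340e+02] [0.0001 0.0002]
cap move tool x,y mm 0.45141252022283085 0.9795859171329514
body move tool x,y mm 0.2904271624466369 0.1369338773438252
[ 0.53310695 -0.08147226  0.04941407] [-3.14153733e+00  3.75233260e-05  4.17777508e-01] [1.26873997 0.39666957 0.22711015] 0.09402624023976833
top 243 130
side 230 128
side ring 149 0.5301 -0.0809 0.0342
side cap 15 0.5166 -0.0768 0.0076
side body 76 0.5292 -0.079 0.034
```

View pics/z4.png

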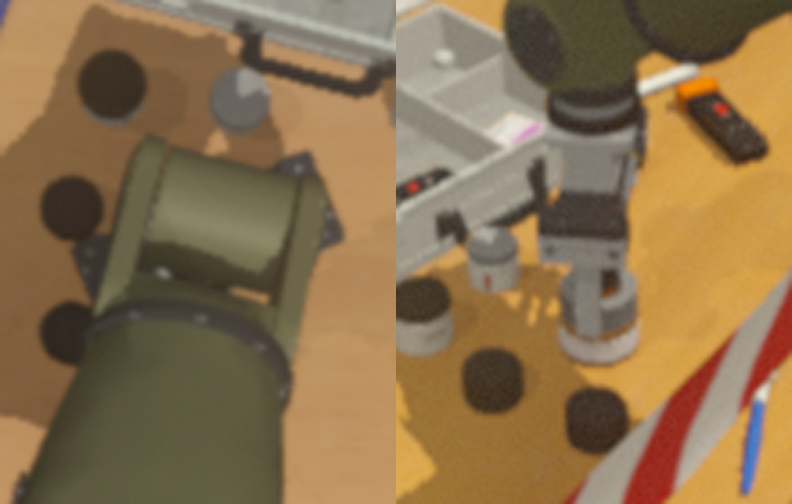

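The ring sits flat at scaled (598,300) in the side view, centred and released. Next I'll rise to cap height and close on the cap.

apply_moves(plan=[0,0,-6,0,0,0,-10,0,0,0,-6,0,0,0,0,0,0,0,0,0])

```text
time_s: 11.95
ee_pos: [0.5332, -0.0815, 0.0717]
eef_rot: [3.141, -0.0, 0.418]
force: [0.0, -0.4, 0.3]
grip_width: 0.0938
grip_force: 0.0
```

apply_moves(plan=[0,0,0,0,0,0,0,0,0,0,0,0,0,0,0,0,0,0,0,0,0,0,0,0,0,0,0,0,0,0,0,0,0,0,0,0,0,0,0,0], hand=-1, squeeze=30)

```text
time_s: 12.95
ee_pos: [0.5331, -0.0815, 0.0714]
eef_rot: [3.142, -0.0, 0.418]
force: [-0.0, -0.5, -1.3]
grip_width: 0.0355
grip_force: 30.0
```

```bash
python3 rel.py; python3 -c "
from h import *
o=monitor.get_obs();print(o)"
```

```text
[ 0.53314584 -0.08149512  0.07143798] 0.0714379783076715
ring [ 5.337e-01 -8.310e-02  2.700e-03  6.625e+01] [0.0003 0.0003]
cap [ 5.302e-01 -7.100e-02  2.900e-03  3.225e+01] [0.0005 0.0007]
body [ 5.326e-01 -8.340e-02  1.600e-03  1.335e+02] [0.0002 0.0001]
cap move tool x,y mm 1.74652989216891 -12.452188476101908
body move tool x,y mm -1.0886579986198472 -0.15321317528598816
{'time_s': 13.15, 'qpos': array([-2.19584180e-01,  4.26315964e-01,  1.68499129e+00, -2.33702328e-05,
        1.03017672e+00,  9.33394522e-01]), 'joint_vel': array([-7.64975213e-04,  6.36505777e-04,  1.25128683e-03, -1.07616432e-03,
        7.87940528e-05, -3.21754134e-04]), 'tau': array([ 2.25564460e-01, -5.54407883e+01, -3.00651312e+01,  1.43089187e-01,
        1.28699276e-01,  4.34147520e-02]), 'ee_pos': array([ 0.53315551, -0.08149626,  0.07145566]), 'eef_rot': array([ 3.14151187e+00, -7.54195302e-05,  4.17829655e-01]), 'force': array([ 0.24546164, -0.44006741, -0.55019076]), 'moment': array([-0.06158232, -0.16062258,  0.03172421]), 'grip_force': 29.996969676576555, 'grip_width': 0.035486781011355654}
```

Cap gripped. Turning it in stages, rising with it.

apply_moves(plan=[0,0,0,-0.05,0,0,-0.1,-0.05,0,0,-0.1,-0.05,0,0,-0.1,-0.05,0,0,-0.1,-0.05,0,0,-0.1,-0.05,0,0,0,0])

```text
time_s: 13.85
ee_pos: [0.5332, -0.0815, 0.0721]
eef_rot: [3.142, -0.0, 0.719]
force: [-0.4, -0.7, 1.2]
grip_width: 0.0354
grip_force: 30.0
```

```bash
python3 -c "
from h import *
o=monitor.get_obs();print(o['force'],o['moment'],o['ee_pos'],o['eef_rot'])"
```

```text
[-0.41208469 -0.67601538  1.21495427] [0.03856356 0.03594966 0.02982195] [ 0.53315653 -0.08147314  0.07209917] [ 3.14151611e+00 -1.03533655e-04  7.18587968e-01]
```

apply_moves(plan=[0,0,-0.1,-0.05,0,0,-0.1,-0.05,0,0,-0.1,-0.05,0,0,-0.1,-0.05,0,0,-0.1,-0.05,0,0,-0.1,-0.05,0,0,-0.1,-0.05,0,0,-0.1,-0.05,0,0,0,0])

```text
time_s: 14.75
ee_pos: [0.5332, -0.0815, 0.0729]
eef_rot: [3.141, -0.0, 1.117]
force: [-0.4, -0.9, 0.1]
grip_width: 0.0356
grip_force: 30.0
```

```bash
python3 rel.py;python3 -c "
from h import *
o=monitor.get_obs();print(o['force'],o['moment'],o['ee_pos'],o['eef_rot'])"
```

```text
[ 0.5331808  -0.08146977  0.07285491] 0.07285490571803091
ring [ 5.346e-01 -8.460e-02  2.900e-03  5.225e+01] [0.0003 0.0002]
cap [ 5.283e-01 -8.290e-02  5.400e-03  4.625e+01] [0.0004 0.0003]
body [ 5.3250e-01 -8.3400e-02  1.7000e-03  1.3475e+02] [0.0001 0.0001]
cap move tool x,y mm -1.1911432298286935 -6.469840466333028
body move tool x,y mm 0.14276665352348133 -2.4903262158738233
[-0.52449651  0.38789494  1.7933872 ] [ 0.00480396 -0.17082112  0.00375089] [ 0.53315598 -0.08147157  0.07278225] [ 3.14151624e+00 -6.31149872e-05  1.11617202e+00]
```

apply_moves(plan=[0,0,-0.1,-0.05,0,0,-0.1,-0.05,0,0,-0.1,-0.05,0,0,-0.1,-0.05,0,0,-0.1,-0.05,0,0,-0.1,-0.05,0,0,0,-0.05,0,0,0,-0.05,0,0,0,-0.05,0,0,0,-0.05,0,0,0,0,0,0,0,0])

```text
time_s: 16.15
ee_pos: [0.533, -0.0815, 0.0732]
eef_rot: [-3.141, -0.0, 1.616]
force: [0.2, 0.2, -0.0]
grip_width: 0.0352
grip_force: 30.0
```

```bash
python3 -c "
from h import *
o=monitor.get_obs();print(o['force'],o['moment'],o['ee_pos'],o['eef_rot'])"; python3 look.py z5.png
```

```text
[ 0.1874297   0.22546658 -0.02050953] [-0.02292135 -0.12254532 -0.04304294] [ 0.5330316  -0.08146658  0.07323257] [-3.14132467e+00 -8.70872530e-05  1.61571402e+00]
[ 0.5330316  -0.08146658  0.07323257] [-3.14132467e+00 -8.70872530e-05  1.61571402e+00] [ 0.1874297   0.22546658 -0.02050953] 0.035225495445107384
top 243 130
side 230 128
side ring 81 0.5316 -0.0809 0.0302
side cap 117 0.5316 -0.0804 0.0296
side body 94 0.5313 -0.0813 0.0344
```

View pics/z5.png

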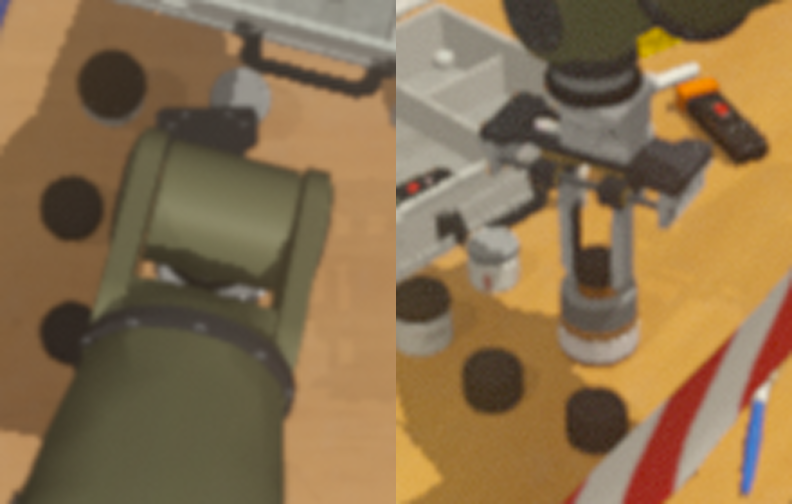

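The cap at scaled (597,265) is held between the fingers after 1.2 rad, with the ring and bottle in place. I'll lift 3 mm and check the pull force.

apply_moves(plan=[0,0,-0.5,0,0,0,-0.5,0,0,0,-1,0,0,0,-1,0,0,0,0,0])

```text
time_s: 16.75
ee_pos: [0.5332, -0.0815, 0.0765]
eef_rot: [3.141, 0.0, 1.618]
force: [-0.1, -0.1, -0.1]
grip_width: 0.0354
grip_force: 30.0
```

```bash
python3 -c "
from h import *
import time
o=monitor.get_obs();print(o['force'],o['ee_pos'])"; python3 rel.py
```

```text
[-0.1040967  -0.10194693 -0.14950096] [ 0.5331878  -0.08150894  0.07652155]
[ 0.5331878  -0.08150894  0.07652155] 0.07652154836854527
cap [ 5.33e-01 -8.28e-02  4.10e-03  5.00e+01] [0.0005 0.0005]
body [ 5.3270e-01 -8.3700e-02  1.5000e-03  1.3275e+02] [0.0001 0.0001]
ring [ 5.347e-01 -8.500e-02  3.100e-03  8.000e+00] [0. 0.]
cap move tool x,y mm 2.303078788614884 -1.6457244548521297
body move tool x,y mm 1.3927509012112012 -2.0012228530403786
```

There's no load, so the lugs are free. Lifting straight off.

apply_moves(plan=[0,0,-2,0,0,0,-3,0,0,0,-4,0,0,0,-5,0,0,0,-5,0,0,0,-4,0,0,0,-3,0,0,0,-1.5,0,0,0,0,0,0,0,0,0,0,0,0,0,0,0,0,0])

```text
time_s: 18.15
ee_pos: [0.533, -0.0815, 0.1037]
eef_rot: [-3.141, -0.0, 1.618]
force: [0.2, -0.3, -0.1]
grip_width: 0.0355
grip_force: 30.0
```

```bash
python3 look.py z6.png
```

```text
[ 0.5330417  -0.08147781  0.1036948 ] [-3.14129106e+00 -7.49264380e-05  1.61779927e+00] [ 0.18299629 -0.32304188 -0.06007556] 0.03554305209490686
top 243 130
side 230 128
side ring 92 0.5312 -0.0772 0.0305
side cap 24 0.5304 -0.0802 0.0119
side body 85 0.5306 -0.0803 0.0345
```

View pics/z6.png

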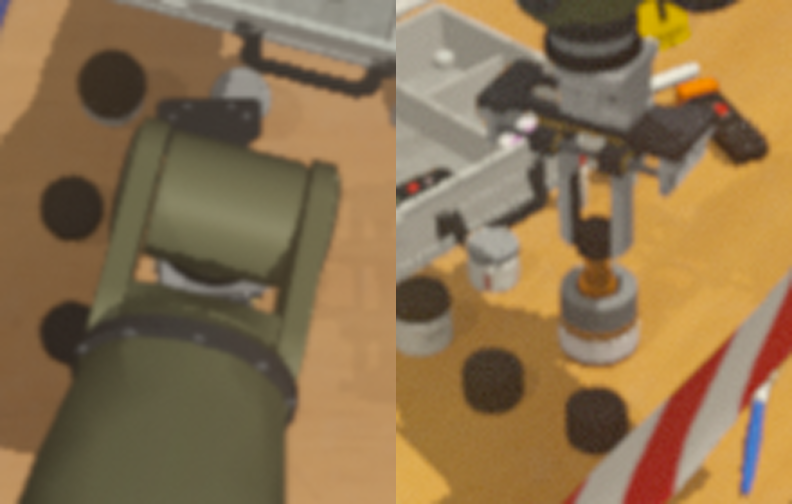

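The cap at scaled (597,238) is held level above the open amber neck at (597,275). The ring is still on the shoulder and the bottle hasn't moved.

```bash
python3 -c "
from station import ctrl
print(ctrl.hand_in())"
```

```text
the job is handed in; nothing more can be done
None
```

The job is handed in, but no verdict came back: the weight ring sits on the bottle's shoulder, and the cap was twisted about 1.2 rad, lifted off and is held level about 15 mm above the open mouth.

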